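# Fold down the sprung reagent rest and load the jar

## Robot

A 7-joint arm with a two-finger parallel gripper is mounted at the origin on the work surface. World frame = base frame: x ahead of the robot, y to its left, z up, the work surface at z = 0. Lengths are in mm, angles in rad, forces in N, time in s.
With the tool pointing down it reaches from about 400 to 875 mm from the base axis. Payload 4.4 kg.
Tool frame: the origin (TCP) lies on the centre line of the jaws, within the pads' length; the fingertips stand 14 mm ahead of it and the grasp point (between the pads) lies 5 mm behind it; z points along the fingers, x is the direction in which the jaws open and shut, and the axes are right-handed (so a half turn about z gives the same grasp; the last joint's range is limited). The gripper opens to 85 mm and grips with 20 to 120 N. Pads are 22 mm wide; open, the fingers measure 114 mm over their backs; the gripper's body (76 mm by 85 mm) begins 54 mm behind the grasp point. The pads swing forward as they close: fully open they stand 13 mm farther back than shut.
Start: joints at [1.097, 0.628, 0.038, 1.517, -0.027, 0.996, -0.02], TCP at [257.812, -596.7, 245.313] pointing down, gripper open.
Joint ranges: [-3.06, 3.06], [-0.37, 2.12], [-1.25, 1.32], [0.18, 2.47], [-1.1, 4.24], [0.23, 1.98], [-2.94, 2.94]. Speed limits (rad/s): [2.57, 2.57, 3.14, 3.14, 3.14, 3.14, 3.14].

## Interface

Orientations are given as [roll, pitch, yaw] about the fixed x, y, z axes, in that order (R = Rz(yaw) Ry(pitch) Rx(roll)).
In Python, from cell import ctrl gives the robot as it stands.
- The arm moves only by the tool send_rows, never from a script. Its argument "commands" is a list of rows, each a list of 5 numbers: the finger opening in mm, from 0 to 85.4, then the shift along the tool's x, y, z in mm, then the turn about the tool's z in degrees. In form: [[grip, x, y, z, roll], ...]. A call has 1 to 5 rows; each row is the pose to reach, as a shift and turn from the pose measured when the call began, along the tool's axes at that moment; what a row does not reach only later rows make up. A row lasts 1/10 s, in which the tool goes at most 50 mm and 8.59 degrees, less where a joint would pass 70% of its speed; a pose out of reach is approached as far as the arm can. A call with a gripper value outside its range is refused whole. The fingers move at their own pace and stop on an object; the grip force is fixed at half the most. Time passes only in rows, so rows that repeat a pose let the fingers close. It gives the time, the measured TCP pose, the force and the opening at its end, in the units of the state.
- ctrl.read_state(): the state, without advancing time (a new reading comes with each control period).
- ctrl.get_image(name): name is "side" or "top"; returns the picture (400x640x3 uint8, red, green, blue); there is no depth.
- ctrl.camera_params(name): a dict with "fx", "fy", "cx", "cy" (pixels), "k1" (the pictures are not rectified: a ray, as slopes to the right and down, at radius r is drawn at 1 + k1 r^2 times it, then the intrinsics apply), "cam_to_world" (4x4, takes a point from camera to world coordinates). Camera axes: x right, y down, z forward; pixel columns grow to the right and rows downward; lengths in mm; the calibration is good to about 2 mm. A picture is of the moment at which its call begins. camera_params takes no time and is no camera call.
- ctrl.finish_job(): hands the job in, once; it reports no verdict.
The state is a dict: "clock": time; "qpos": joint angles; "qd": joint speeds; "tau": joint torques, N m; "eef_pos": TCP position; "tool_rot": TCP orientation; "force": force on the tool from outside, world axes, zero at the start; "torque": the same for the moment, N m; "width": finger opening in mm.
Only numpy, scipy, OpenCV 4.12 (cv2) and the standard library are available. Lean on these libraries where they do the work, as an engineer would, in place of code of your own. Each camera call takes 0.05 s, during which the arm holds its last target.

## Task

Swing the sprung plate of the reagent rest over, past its over-centre point, so that it snaps down towards the front, and then press it down near its outer edge, firmly but without forcing it, until its stiff catch has gone fully home and the plate lies level. Only then stand the short wide jar upright in the middle of the plate, setting it down gently, and let go. Leave the tall bottle, the tube rack and the tip box where they are.

Things in the scene. Friction and masses are not known exactly. Their poses are not given: they have to be found in the camera images.
- stand: Grey foot of the fold-down reagent rest, screwed to the bench, turned differently each time: 130 x 150 x 10 mm with two 65 mm pillars. Origin on the bench under the hinge; x points to the rear, y along the hinge, z up. Pushes on the rest and its plate must stay below 25 N.
- hinge (a point): Nominal hinge line of the plate (along y of the foot), 80 mm above the bench over the foot's origin. The steel posts that carry the hinge slide in the pillars for height: hinge and plate may really stand up to 8 mm higher or lower than this. No reading shows it, so feel for it.
- plate_up (a point): Nominal middle of the plate as found, standing up, leaning 0.2 rad to the rear. Aluminium, 6 mm thick, 110 mm wide along the hinge, from 12 to 112 mm from the hinge axis, which lies in its middle plane; top edge about 190 mm above the bench; free space behind. It folds forward (-x of the foot). This point stays with the foot when the plate moves.
- plate_home (a point): Nominal middle of the plate's upper face once home and level: 62 mm in front of the hinge, 83 mm above the bench (up to 8 mm higher or lower, as the hinge). The face that looked to the rear is then on top. The point is fixed to the foot: it does not show where the plate is.
- rest (a joint): Over-centre hinge, rad: 0 standing (rear stop), 1.711 folded (front stop). A spring drives it rearward below 0.8 (plate 0.6 rad to the front of vertical), forward above. Leaving the rear stop takes about 0.5 N m (4 to 6 N near the outer edge), less from 0.4 on, none at 0.8; damped: push at 0.1 m/s or slower.
- catch (a joint): Stiff friction catch between hinge and plate, rad: 0 as found (plate, folded down, is still 0.06 rad, 6 to 7 mm at its outer edge, proud of level), 0.06 fully home, level. It moves only above about 1.1 N m: 10 to 12 N pressed down about 90 to 100 mm from the hinge, over 20 N at 50 mm; it yields at that force, stays where left, and ends on a rigid stop.
- jar_mid (a point): Centre, half-way up, of the short wide amber jar with a white screw cap: 54 mm in diameter, 85 mm high overall, about 0.2 kg; stands loose on the bench to one side of the rest. Its z axis is upright.
- flask: Tall slim white bottle with a grey cap, 48 mm in diameter, 165 mm high, on the bench on the other side of the rest. Origin under its centre. Leave it.
- tube_rack: White open rack with capped tubes, 75 x 160 mm, 97 mm high. Origin under its centre. Leave it.
- tip_box: Grey and clear pipette-tip box, 85 x 120 mm, 70 mm high. Origin under its centre. Leave it.

How it is judged (in metres and radians):
On the way, in this order (a step that is already met when the one before it is completed fails the run):
1. the plate has snapped down to its front stop and its catch is fully home (value of joint rest above 1.65 rad and value of joint catch above 0.05 rad), for 0.2 s.
2. the jar stands on the plate (contact force between jar and stand above 0.5 N and height (world z) of jar_mid above 0.11 m and angle between jar_mid's own z axis and vertical below 0.12 rad), for 0.2 s.
At the end, for the whole second after the job is handed in: The plate is at its front stop (rest above 1.65 rad) with its catch fully home (above 0.05 rad); the jar stands upright on it (within 0.12 rad), at rest and released, its centre within 22 mm along the plate and 27 mm across it of the plate's middle, so that its whole foot is on the plate (all of step 1 and all of step 2 and x of jar_mid in the frame of stand between -0.084 and -0.04 m and y of jar_mid in the frame of stand between -0.027 and 0.027 m and linear speed of jar below 0.02 m/s); the robot touches nothing.
It fails at once if the robot pushes on the rest with more than 25 N (contact force between any of the fingers, the arm and stand above 25 N).
It fails at once if the jar is dropped on the rest or rammed into it (more than 25 N) (contact force between jar and stand above 25 N).
It fails at once if the jar is knocked over (angle between jar_mid's own z axis and vertical above 0.7 rad).
It fails at once if a bystander is disturbed (moved by more than 20 mm) (distance of any of flask, tube_rack, tip_box from where it was at the start of the episode above 0.02 m).
It also fails if it takes over 64 s, if anything falls off the work surface, if the arm or the gripper's body presses on something with over 40 N, if the wrist force passes 120 N, or if a joint passes its speed limit or range.

## Working session

There is one attempt and no reset: what is moved stays moved. The work goes in short steps, Python scripts to look and compute and a tool call to move; the robot and the scene stay as the last step left them, time stands still between calls to the robot, and variables do not carry over. Pictures are saved under pics/ and viewed, and the job is handed in when it is done.

Besides the shell and the picture viewer there is one more tool, called after "Request:" by a JSON object that holds its "op" and its "data". send_rows: Moves the arm, as the interface text tells. Its arguments: {"type":"object","properties":{"commands":{"type":"array"}},"required":["commands"]}

```bash
mkdir -p pics; ls; python3 - <<'E'
from cell import ctrl
import cv2,numpy as np
print(ctrl.read_state())
for n in("side","top"):
    im=ctrl.get_image(n); cv2.imwrite(f"pics/{n}0.png",im[:,:,::-1]); p=ctrl.camera_params(n); print(n,p)
E
```

```text
pics
{'clock': 0.0, 'qpos': array([ 1.09720819,  0.62935489,  0.03844047,  1.51837125, -0.02700194,
        0.99629952, -0.01995019]), 'qd': array([ 1.17700787e-03,  5.84297942e-04,  2.12669313e-04, -1.08269331e-05,
        1.05278404e-03,  1.51866952e-03, -6.29036722e-04]), 'tau': array([-1.04513001e-03, -5.63409984e+01,  1.22523744e+00, -1.93453288e+01,
        1.07661783e-02,  1.04225779e-02, -1.66545271e-05]), 'eef_pos': array([ 257.5662522 , -596.13564829,  244.3823226 ]), 'tool_rot': array([ 3.14156938e+00,  1.91490224e-03, -1.16295834e+00]), 'force': array([-0.65598809,  0.38851273,  0.33959643]), 'torque': array([ 0.04745431, -0.01394823, -0.02018676]), 'width': 85.74650426394957}
side {'fx': 485.65590900155746, 'fy': 485.65590900155746, 'cx': 323.4760046790121, 'cy': 202.22851802621886, 'k1': 0.003062424297169693, 'cam_to_world': array([[-8.49093271e-01, -2.94056497e-01,  4.38829573e-01,
         2.73586761e+01],
       [-5.28123969e-01,  4.90188610e-01, -6.93397577e-01,
         8.61126675e+02],
       [-1.12111966e-02, -8.20515633e-01, -5.71514134e-01,
         8.04157579e+02],
       [ 0.00000000e+00,  0.00000000e+00,  0.00000000e+00,
         1.00000000e+00]])}
top {'fx': 500.3445132121037, 'fy': 500.3445132121037, 'cx': 312.0384915525963, 'cy': 202.58706564231525, 'k1': -0.05838858474071682, 'cam_to_world': array([[ 9.93534322e-03, -9.95113172e-01,  9.82398305e-02,
         4.60198161e+02],
       [-9.99902056e-01, -8.91832301e-03,  1.07861486e-02,
        -3.74406019e+00],
       [-9.85730405e-03, -9.83373726e-02, -9.95104313e-01,
         1.14464787e+03],
       [ 0.00000000e+00,  0.00000000e+00,  0.00000000e+00,
         1.00000000e+00]])}
```

View pics/side0.png

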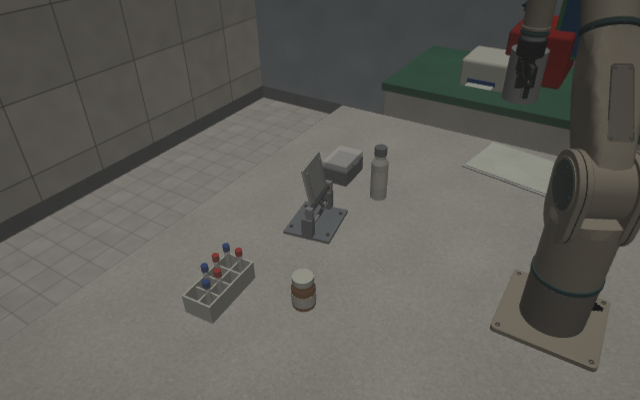

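View pics/top0.png

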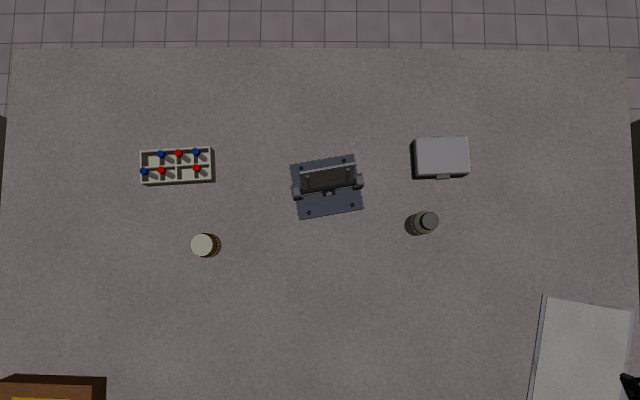

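The side view shows the plate standing at about (316,180), the jar at (303,290) and the flask at (379,172). In the top view the foot spans about (290-365,155-220), the jar cap is at (203,245), the flask at (425,222), the rack at (177,166) and the tip box at (442,157). I'll enlarge the foot and the jar.

```bash
cat > h.py <<'E'
import numpy as np,cv2
from cell import ctrl
def ray(n,u,v):
    p=ctrl.camera_params(n)
    K=np.array([[p['fx'],0,p['cx']],[0,p['fy'],p['cy']],[0,0,1]])
    q=cv2.undistortPoints(np.array([[[u,v]]],float),K,np.array([p['k1'],0,0,0,0]))[0,0]
    M=p['cam_to_world'];d=M[:3,:3]@np.array([q[0],q[1],1]);return M[:3,3],d/np.linalg.norm(d)
def onz(n,u,v,z):
    o,d=ray(n,u,v);return o+d*(z-o[2])/d[2]
def tri(a,b):
    o1,d1=ray('side',*a);o2,d2=ray('top',*b)
    s=np.linalg.lstsq(np.c_[d1,-d2],o2-o1,rcond=None)[0]
    p,q=o1+s[0]*d1,o2+s[1]*d2
    return (p+q)/2,np.linalg.norm(p-q)
def proj(n,P):
    p=ctrl.camera_params(n);M=np.linalg.inv(p['cam_to_world'])
    K=np.array([[p['fx'],0,p['cx']],[0,p['fy'],p['cy']],[0,0,1]])
    return cv2.projectPoints(np.array(P,float).reshape(-1,3),cv2.Rodrigues(M[:3,:3])[0],M[:3,3],K,np.array([p['k1'],0,0,0,0]))[0][:,0]
def crop(src,out,x0,y0,x1,y1,s):
    im=cv2.imread(src)[y0:y1,x0:x1];im=cv2.convertScaleAbs(im,alpha=1.8,beta=10)
    cv2.imwrite(out,cv2.resize(im,None,fx=s,fy=s,interpolation=cv2.INTER_CUBIC))
E
python3 - <<'E'
from h import *
crop('pics/top0.png','pics/top0f.png',280,145,380,225,7)
crop('pics/side0.png','pics/side0f.png',275,145,355,245,6)
crop('pics/top0.png','pics/top0j.png',180,225,240,265,8)
E
```

```text
(no output)
```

View pics/top0f.png

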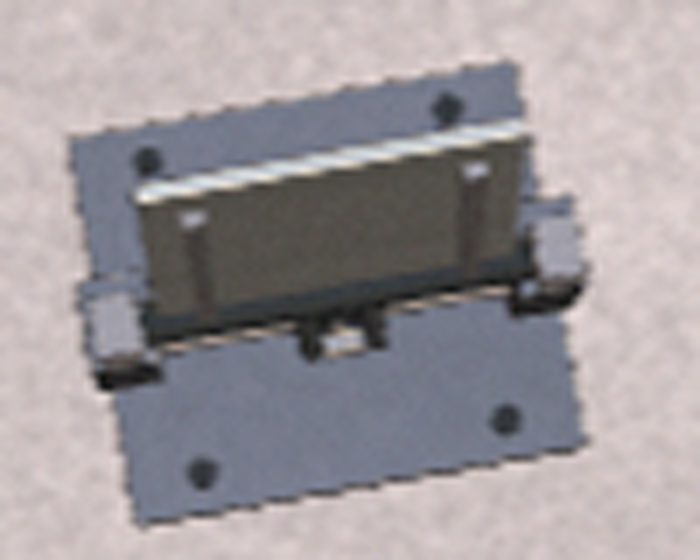

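View pics/side0f.png

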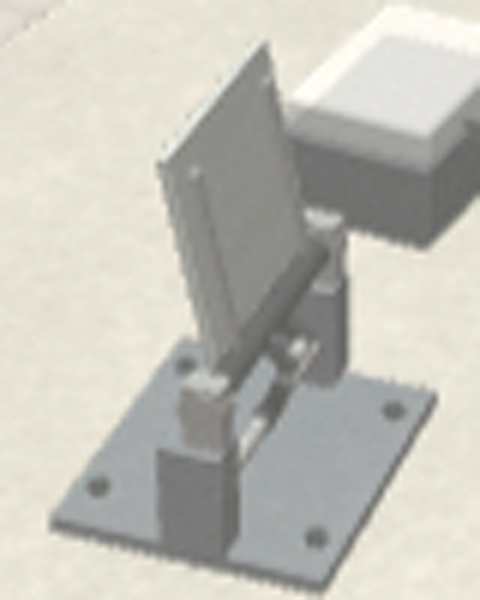

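View pics/top0j.png

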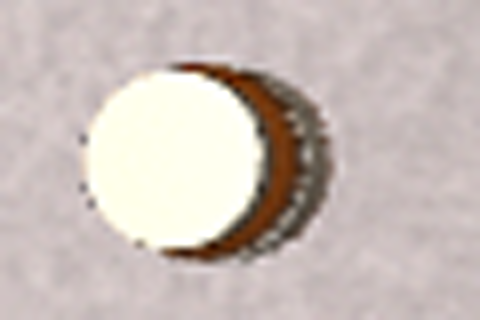

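```bash
python3 - <<'E'
from h import *
np.set_printoptions(precision=1,suppress=True)
c=[(72,137),(518,65),(583,443),(138,522)]
W=np.array([onz('top',u/7+280-.5+.07,v/7+145-.5+.07,10) for u,v in c]);print(W)
print([np.linalg.norm(W[i]-W[i-1]) for i in range(4)])
ctr=W.mean(0);print('ctr',ctr)
for a,b in((1,0),(2,3)):
  d=W[b]-W[a];print('yaw',np.degrees(np.arctan2(-d[0],d[1])))
for a,b in((0,3),(1,2)):
  d=W[a]-W[b];print('yaw',np.degrees(np.arctan2(d[1],d[0])))
# plate top edge
s=lambda u,v:(u/6+275-.42,v/6+145-.42); t=lambda u,v:(u/7+280-.43,v/7+145-.43)
for n,a,b in(('plate L',(162,163),(140,194)),('plate R',(265,42),(525,130)),('postL top ctr',(210,385),(116,325)),('postR top ctr',(325,222),(556,245))):
  print(n,*tri(s(*a),t(*b)))
# side-view foot corners
for a in((52,525),(323,590),(437,398),(185,340)): print(onz('side',*s(*a),10))
# jar
im=cv2.imread('pics/top0.png')[225:265,180:240].astype(int)
m=(im.min(2)>120).astype(np.uint8);n,l,st,ce=cv2.connectedComponentsWithStats(m)
k=1+st[1:,4].argmax();print(st[k],ce[k]);p=ce[k]+[180,225];print('jar',onz('top',*p,85))
# flask
im=cv2.imread('pics/side0.png')
E
```

```text
[[ 660.5   60.4   10. ]
 [ 685.8  -85.9   10. ]
 [ 561.2 -107.2   10. ]
 [ 534.2   37.2   10. ]]
[np.float64(128.51277140731557), np.float64(148.4837420389426), np.float64(126.3645349296682), np.float64(146.8786441889417)]
ctr [610.4 -23.9  10. ]
yaw 9.776144475969105
yaw 10.610965563195743
yaw 10.428619453095477
yaw 9.704850306596272
plate L [613.7  31.6 188.9] 1.1356656808082248
plate R [632.  -74.8 189.2] 0.22195681237963963
postL top ctr [588.1  41.4  93.6] 0.5685503583400782
postR top ctr [613.3 -91.7  93.6] 1.3562558220750056
[655.4  68.9  10. ]
[530.3  45.5  10. ]
[ 557.6 -100.8   10. ]
[684.2 -79.9  10. ]
[ 11   9  21  22 364] [21.1 19.5]
jar [473.3 242.4  85. ]
```

```bash
cat >> h.py <<'E'
H=np.array([600.5,-25.,79.]);Y=np.radians(10.1)
EX=np.array([np.cos(Y),np.sin(Y),0]);EY=np.array([-np.sin(Y),np.cos(Y),0])
def foot(x,y,z): return np.array([H[0],H[1],0])+x*EX+y*EY+np.array([0,0,z])
def go(P,yaw=None):
    s=ctrl.read_state();p=s['eef_pos'];rx,ry,rz=s['tool_rot']
    from scipy.spatial.transform import Rotation as Ro
    R=Ro.from_euler('xyz',[rx,ry,rz]).as_matrix()
    d=R.T@(np.array(P)-p)
    print('clk %.2f'%s['clock'],'pos',p.round(1),'rot',s['tool_rot'].round(3),'F',s['force'].round(1),'w %.1f'%s['width'])
    dp=p-[H[0],H[1],0];print('foot xyz',(dp@EX).round(1),(dp@EY).round(1),p[2].round(1))
    print('shift',d.round(1),'len',np.linalg.norm(d).round(0), 'turn',None if yaw is None else round(-np.degrees((yaw-rz+np.pi/2)%np.pi-np.pi/2),1))
E
python3 - <<'E'
from h import *
print(foot(60,0,0))
go(foot(60,0,245),Y+np.pi/2)
crop('pics/side0.png','pics/side0b.png',270,250,330,320,8)
print(onz('top',425,222,165))
E
```

```text
[659.5701908  -14.47799643   0.        ]
clk 0.10 pos [ 257.6 -596.2  244.5] rot [ 3.142e+00  2.000e-03 -1.163e+00] F [ 0.5 -0.7 -0.9] w 85.6
foot xyz -437.8 -502.2 244.5
shift [-3.746e+02 -5.997e+02  1.000e-01] len 707.0 turn 13.3
[ 520.63177143 -215.10632934  165.        ]
```

Request:
{"op": "send_rows", "data": {"commands": [[0,-25,-40,0,3],[0,-50,-80,0,6],[0,-75,-120,0,9],[0,-100,-160,0,11],[0,-125,-200,0,13]]}}

```text
clock: 0.6
eef_pos: [392.2, -400.3, 244.4]
tool_rot: [3.141, 0.002, -1.392]
force: [-0.4, 0.1, 0.3]
width: 12.6
```

```bash
python3 -c "
from h import *
go(foot(60,0,245),Y+np.pi/2)"
```

```text
clk 0.60 pos [ 392.2 -400.3  244.4] rot [ 3.141e+00  2.000e-03 -1.392e+00] F [-0.4  0.1  0.3] w 12.6
foot xyz -270.8 -333.0 244.4
shift [-3.320e+02 -3.318e+02 -1.000e-01] len 469.0 turn 0.2
```

Request:
{"op": "send_rows", "data": {"commands": [[0,-33,-33,0,0],[0,-66,-66,0,0],[0,-100,-100,0,0],[0,-133,-133,0,0],[0,-166,-166,0,0]]}}

```text
clock: 1.1
eef_pos: [526.7, -205.5, 244.4]
tool_rot: [3.14, 0.002, -1.391]
force: [-0.8, 0.1, -0.7]
width: -0.2
```

Request:
{"op": "send_rows", "data": {"commands": [[0,-33,-33,0,0],[0,-66,-66,0,0],[0,-100,-100,0,0],[0,-133,-133,0,0],[0,-166,-166,0,0]]}}

```text
clock: 1.6
eef_pos: [661.0, -10.8, 244.3]
tool_rot: [3.14, 0.002, -1.391]
force: [0.1, -0.1, -0.7]
width: 0.1
```

```bash
python3 -c "
from h import *
go(foot(60,0,172),Y+np.pi/2)"
```

```text
clk 1.60 pos [661.  -10.8 244.3] rot [ 3.140e+00  2.000e-03 -1.391e+00] F [ 0.1 -0.1 -0.7] w 0.1
foot xyz 62.0 3.4 244.3
shift [ 3.6  1.9 72.3] len 72.0 turn 0.2
```

Request:
{"op": "send_rows", "data": {"commands": [[0,3,0,20,0],[0,3,0,45,0],[0,3,0,65,0],[0,3,0,74,0],[0,3,0,74,0]]}}

```text
clock: 2.1
eef_pos: [660.2, -13.5, 168.6]
tool_rot: [3.136, 0.003, -1.391]
force: [-0.1, 0.2, -0.4]
width: -0.0
```

```bash
python3 - <<'E'
from h import *
go(foot(-60,0,170),Y+np.pi/2)
for n in("side","top"):
    cv2.imwrite(f"pics/{n}1.png",ctrl.get_image(n)[:,:,::-1])
crop('pics/side1.png','pics/side1f.png',260,80,380,245,4)
E
```

```text
clk 2.10 pos [660.2 -13.5 168.6] rot [ 3.136e+00  3.000e-03 -1.391e+00] F [-0.1  0.2 -0.4] w -0.0
foot xyz 60.8 0.8 168.6
shift [  0.4 120.8  -0.8] len 121.0 turn 0.2
```

View pics/side1f.png

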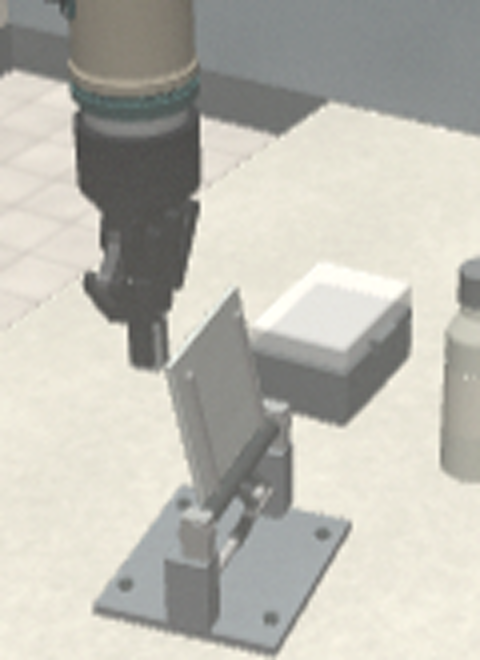

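The closed fingers hang behind the plate's top edge, with the tips near (150,365) in the crop and clear of it. I'll push forward now.

Request:
{"op": "send_rows", "data": {"commands": [[0,0,7,0,0],[0,0,14,0,0],[0,0,21,0,0],[0,0,27,0,0],[0,0,33,0,0]]}}

```text
clock: 2.7
eef_pos: [631.9, -19.3, 172.6]
tool_rot: [-3.135, 0.001, -1.391]
force: [5.3, 1.8, 4.6]
width: 0.2
```

Request:
{"op": "send_rows", "data": {"commands": [[0,0,6,0,0],[0,0,12,0,0],[0,0,18,0,0]]}}

```text
clock: 3.0
eef_pos: [617.2, -22.1, 174.4]
tool_rot: [-3.127, 0.0, -1.391]
force: [5.2, 1.0, 4.8]
width: -0.4
```

```bash
python3 -c "
from h import *
go(foot(-60,0,170),Y+np.pi/2)"
```

```text
clk 3.00 pos [617.2 -22.1 174.4] rot [-3.127  0.    -1.391] F [5.2 1.  4.8] w -0.4
foot xyz 17.0 -0.0 174.4
shift [-0.3 77.   3.2] len 77.0 turn 0.2
```

Request:
{"op": "send_rows", "data": {"commands": [[0,0,6,1,0],[0,0,12,2,0],[0,0,18,3,0],[0,0,24,4,0],[0,0,30,4,0]]}}

```text
clock: 3.5
eef_pos: [590.1, -27.1, 171.1]
tool_rot: [-3.12, -0.0, -1.39]
force: [5.0, 0.4, -2.3]
width: 0.1
```

```bash
python3 -c "
from h import *
go(foot(-60,0,170),Y+np.pi/2)"
```

```text
clk 3.50 pos [590.1 -27.1 171.1] rot [-3.12 -0.   -1.39] F [ 5.   0.4 -2.3] w 0.1
foot xyz -10.6 -0.2 171.1
shift [-0.4 49.4  0.1] len 49.0 turn 0.2
```

Request:
{"op": "send_rows", "data": {"commands": [[0,0,6,0,0],[0,0,12,0,0],[0,0,18,0,0],[0,0,24,0,0],[0,0,30,0,0]]}}

```text
clock: 4.0
eef_pos: [558.5, -32.8, 170.0]
tool_rot: [-3.124, 0.0, -1.391]
force: [-0.4, 0.7, -1.2]
width: -0.0
```

```bash
python3 - <<'E'
from h import *
go(foot(-60,0,170),Y+np.pi/2)
cv2.imwrite(f"pics/side2.png",ctrl.get_image('side')[:,:,::-1])
crop('pics/side2.png','pics/side2f.png',260,80,380,245,4)
E
```

```text
clk 4.00 pos [558.5 -32.8 170. ] rot [-3.124  0.    -1.391] F [-0.4  0.7 -1.2] w -0.0
foot xyz -42.7 -0.3 170.0
shift [-0.4 17.3 -0.3] len 17.0 turn 0.2
```

View pics/side2f.png

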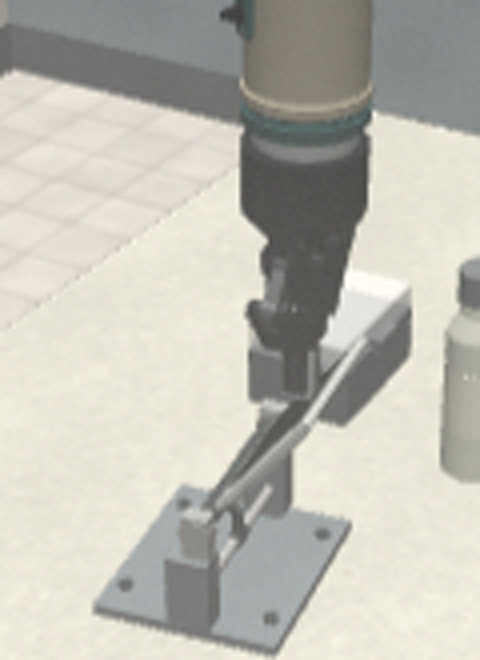

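The plate has passed over-centre and is falling towards the front. I'll move over its outer edge.

Request:
{"op": "send_rows", "data": {"commands": [[0,0,0,-2,0],[0,0,10,-2,0],[0,0,25,-2,0],[0,0,40,0,0],[0,0,54,0,0]]}}

```text
clock: 4.55
eef_pos: [502.4, -43.0, 168.7]
tool_rot: [-3.127, 0.0, -1.391]
force: [0.0, -0.6, 0.5]
width: 0.1
```

```bash
python3 - <<'E'
from h import *
go(foot(-97,0,115),Y+np.pi/2)
for n in("side","top"): cv2.imwrite(f"pics/{n}3.png",ctrl.get_image(n)[:,:,::-1])
crop('pics/side3.png','pics/side3f.png',260,80,380,245,4)
E
```

```text
clk 4.55 pos [502.4 -43.  168.7] rot [-3.127  0.    -1.391] F [ 0.  -0.6  0.5] w 0.1
foot xyz -99.8 -0.6 168.7
shift [-0.5 -2.  53.8] len 54.0 turn 0.2
```

View pics/side3f.png

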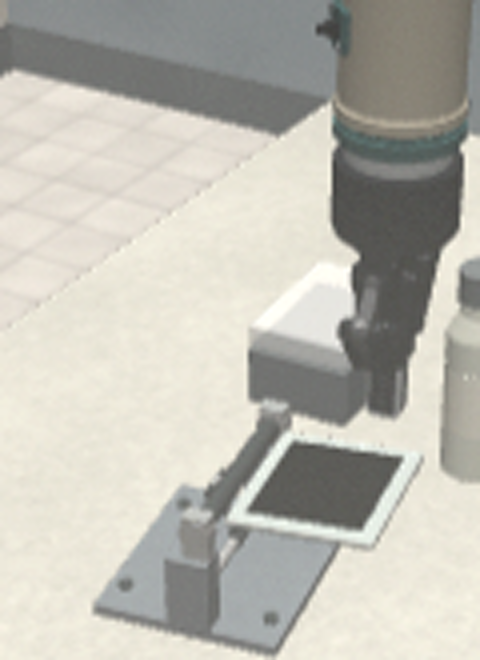

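The plate lies down in front, with a dark mat and a white rim. Its outer corners are at about (422,455) and (372,545) in the crop. I'll triangulate its corners.

```bash
python3 - <<'E'
from h import *
crop('pics/top3.png','pics/top3f.png',280,145,380,245,6)
crop('pics/side3.png','pics/side3g.png',305,175,370,225,10)
E
```

```text
(no output)
```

View pics/top3f.png

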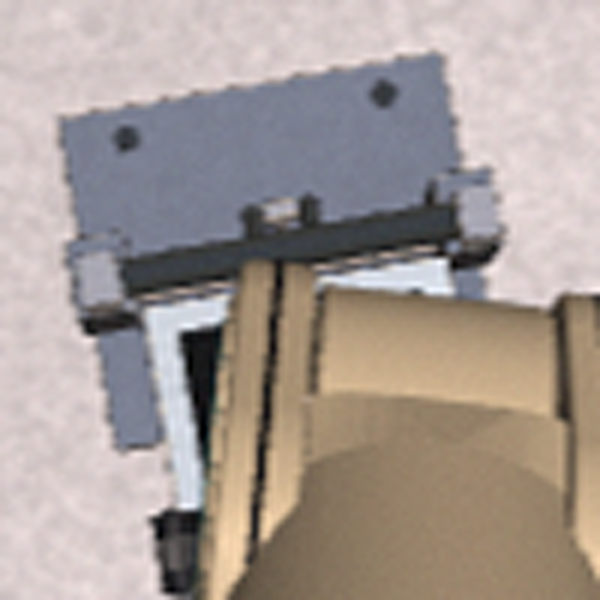

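View pics/side3g.png

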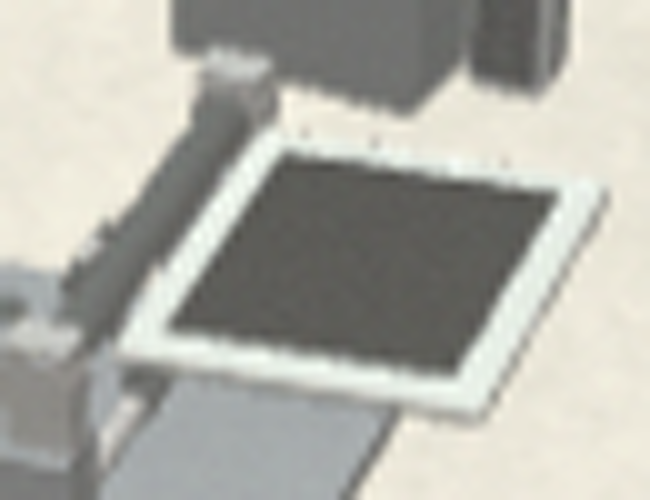

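```bash
python3 - <<'E'
from h import *
for u,v,z in((608,182,88),(475,412,88),(272,125,83),(118,345,83)):
  P=onz('side',u/10+305-.45,v/10+175-.45,z);d=P-[H[0],H[1],0];print(P.round(1),(d@EX).round(1),(d@EY).round(1))
E
```

```text
[ 505.3 -102.2   88. ] -107.3 -59.3
[485.5   5.6  88. ] -107.8 50.3
[599.9 -86.7  83. ] -11.4 -60.7
[580.6  21.3  83. ] -11.5 49.1
```

Request:
{"op": "send_rows", "data": {"commands": [[0,0,-2,15,0],[0,0,-2,30,0],[0,0,-2,40,0],[0,0,-2,48,0],[0,0,-2,48,0]]}}

```text
clock: 5.15
eef_pos: [503.5, -42.8, 119.9]
tool_rot: [-3.131, 0.001, -1.392]
force: [0.3, -0.2, 0.4]
width: 0.2
```

Request:
{"op": "send_rows", "data": {"commands": [[0,0,0,2,0],[0,0,0,4,0],[0,0,0,4,0]]}}

```text
clock: 5.45
eef_pos: [503.6, -42.8, 116.0]
tool_rot: [-3.13, 0.001, -1.392]
force: [-0.1, -0.4, -1.0]
width: 0.0
```

Request:
{"op": "send_rows", "data": {"commands": [[0,0,0,2,0],[0,0,0,4,0],[0,0,0,4,0]]}}

```text
clock: 5.75
eef_pos: [503.5, -42.7, 111.9]
tool_rot: [-3.131, 0.001, -1.392]
force: [-0.1, 0.4, -0.1]
width: -0.1
```

Request:
{"op": "send_rows", "data": {"commands": [[0,0,0,1,0],[0,0,0,2,0],[0,0,0,2,0]]}}

```text
clock: 6.05
eef_pos: [503.5, -42.7, 109.7]
tool_rot: [-3.131, 0.001, -1.392]
force: [0.0, 0.5, 0.8]
width: 0.3
```

Request:
{"op": "send_rows", "data": {"commands": [[0,0,0,1,0],[0,0,0,2,0],[0,0,0,2,0]]}}

```text
clock: 6.35
eef_pos: [503.4, -42.7, 107.6]
tool_rot: [-3.131, 0.001, -1.392]
force: [-0.2, -0.4, -1.0]
width: -0.1
```

Request:
{"op": "send_rows", "data": {"commands": [[0,0,0,1,0],[0,0,0,2,0],[0,0,0,2,0]]}}

```text
clock: 6.65
eef_pos: [503.5, -42.8, 106.1]
tool_rot: [-3.131, 0.001, -1.392]
force: [-0.9, 0.1, 6.1]
width: -0.0
```

Request:
{"op": "send_rows", "data": {"commands": [[0,0,0,0.5,0],[0,0,0,1,0],[0,0,0,1,0]]}}

```text
clock: 6.95
eef_pos: [503.6, -42.8, 105.8]
tool_rot: [-3.13, 0.001, -1.392]
force: [-1.3, 0.5, 8.8]
width: 0.6
```

Request:
{"op": "send_rows", "data": {"commands": [[0,0,0,0.5,0],[0,0,0,1,0],[0,0,0,1,0]]}}

```text
clock: 7.25
eef_pos: [503.5, -42.8, 105.5]
tool_rot: [-3.13, 0.001, -1.392]
force: [-1.2, -0.0, 8.7]
width: 0.0
```

Request:
{"op": "send_rows", "data": {"commands": [[0,0,0,1,0],[0,0,0,1.5,0],[0,0,0,1.5,0],[0,0,0,2,0],[0,0,0,2,0]]}}

```text
clock: 7.75
eef_pos: [503.4, -42.8, 104.2]
tool_rot: [-3.13, 0.001, -1.392]
force: [-2.0, 0.7, 9.8]
width: 0.0
```

Request:
{"op": "send_rows", "data": {"commands": [[0,0,0,1,0],[0,0,0,1.5,0],[0,0,0,1.5,0],[0,0,0,2,0],[0,0,0,2,0]]}}

```text
clock: 8.25
eef_pos: [503.4, -42.9, 103.0]
tool_rot: [-3.13, 0.001, -1.393]
force: [-2.3, 0.2, 9.5]
width: -0.1
```

Request:
{"op": "send_rows", "data": {"commands": [[0,0,0,1,0],[0,0,0,1.5,0],[0,0,0,2,0],[0,0,0,2,0],[0,0,0,2,0]]}}

```text
clock: 8.75
eef_pos: [503.2, -42.9, 101.7]
tool_rot: [-3.13, 0.001, -1.393]
force: [-2.2, 0.0, 9.6]
width: -0.0
```

Request:
{"op": "send_rows", "data": {"commands": [[0,0,0,1,0],[0,0,0,1.5,0],[0,0,0,2,0],[0,0,0,2,0],[0,0,0,2,0]]}}

```text
clock: 9.25
eef_pos: [503.2, -42.9, 100.5]
tool_rot: [-3.13, 0.001, -1.393]
force: [-2.6, 0.6, 9.2]
width: -0.3
```

Request:
{"op": "send_rows", "data": {"commands": [[0,0,0,1,0],[0,0,0,1.5,0],[0,0,0,1.5,0],[0,0,0,1.5,0]]}}

```text
clock: 9.65
eef_pos: [503.2, -42.9, 99.8]
tool_rot: [-3.129, 0.001, -1.393]
force: [-3.2, 0.1, 9.3]
width: -0.4
```

Request:
{"op": "send_rows", "data": {"commands": [[0,0,0,1,0],[0,0,0,1.5,0],[0,0,0,1.5,0],[0,0,0,1.5,0]]}}

```text
clock: 10.05
eef_pos: [503.2, -42.9, 99.3]
tool_rot: [-3.129, 0.001, -1.393]
force: [-2.2, 0.6, 11.1]
width: -0.1
```

Request:
{"op": "send_rows", "data": {"commands": [[0,0,0,1,0],[0,0,0,1.5,0],[0,0,0,1.5,0],[0,0,0,1.5,0]]}}

```text
clock: 10.45
eef_pos: [503.2, -42.9, 99.0]
tool_rot: [-3.128, 0.001, -1.393]
force: [-3.0, 0.6, 14.0]
width: 0.1
```

Request:
{"op": "send_rows", "data": {"commands": [[0,0,0,1,0],[0,0,0,1.5,0],[0,0,0,1.7,0],[0,0,0,1.7,0]]}}

```text
clock: 10.85
eef_pos: [503.2, -42.9, 98.7]
tool_rot: [-3.128, 0.001, -1.393]
force: [-3.2, -0.7, 16.7]
width: 0.1
```

Request:
{"op": "send_rows", "data": {"commands": [[0,0,0,1,0],[0,0,0,1.5,0],[0,0,0,1.7,0],[0,0,0,1.7,0]]}}

```text
clock: 11.25
eef_pos: [503.2, -42.9, 98.6]
tool_rot: [-3.127, 0.001, -1.393]
force: [-4.1, -0.2, 18.6]
width: 0.0
```

Request:
{"op": "send_rows", "data": {"commands": [[0,0,0,-5,0],[0,0,0,-30,0],[0,0,0,-75,0],[0,0,0,-115,0],[0,0,0,-115,0]]}}

```text
clock: 11.75
eef_pos: [504.8, -43.7, 218.4]
tool_rot: [-3.117, -0.001, -1.393]
force: [1.3, 0.4, 0.6]
width: -0.3
```

```bash
python3 - <<'E'
from h import *
go([473,242,210],Y+np.pi/2)
cv2.imwrite(f"pics/side4.png",ctrl.get_image('side')[:,:,::-1])
crop('pics/side4.png','pics/side4g.png',305,175,370,225,10)
crop('pics/side4.png','pics/side4j.png',280,260,330,320,8)
E
```

```text
clk 11.75 pos [504.8 -43.7 218.4] rot [-3.117e+00 -1.000e-03 -1.393e+00] F [1.3 0.4 0.6] w -0.3
foot xyz -97.5 -1.7 218.4
shift [-286.9  -18.9    8.7] len 288.0 turn 0.1
```

View pics/side4g.png

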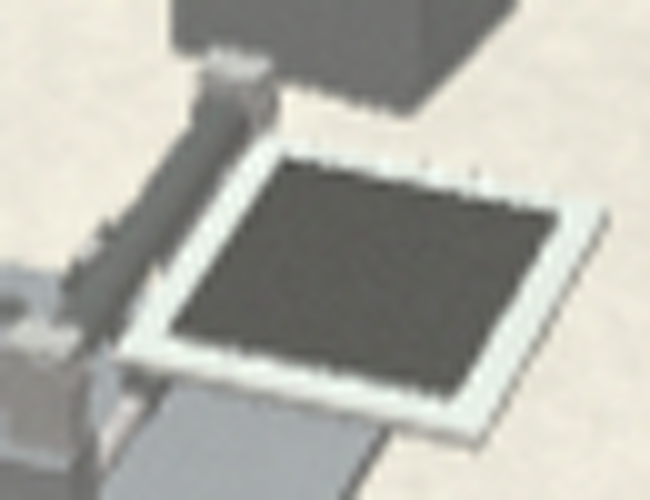

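View pics/side4j.png

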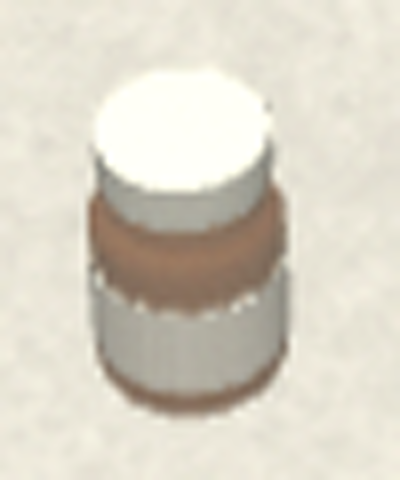

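```bash
python3 - <<'E'
from h import *
for u,v in((608,205),(478,435),(272,130),(118,348)):
  for z in (83,87):
    P=onz('side',u/10+305-.45,v/10+175-.45,z);d=P-[H[0],H[1],0];print(z,(d@EX).round(1),(d@EY).round(1),end=' | ')
  print()
P=tri((184/8+280-.44,130/8+260-.44),(201.1,244.5));print('jar cap tri',P)
print(onz('side',184/8+280-.44,130/8+260-.44,85))
E
```

```text
83 -108.5 -56.0 | 87 -110.2 -50.3 | 
83 -109.5 52.6 | 87 -111.2 57.7 | 
83 -12.3 -58.3 | 87 -14.5 -52.6 | 
83 -12.0 50.3 | 87 -14.2 55.4 | 
jar cap tri (array([473.62242663, 242.83852865,  83.43571947]), np.float64(0.6594129600463933))
[472.96410727 244.30471577  85.        ]
```

The outer edge has dropped about 2.4 px (6 to 7 mm), and all four corners now agree with a level face at about 85 mm. The jar cap triangulates to (473.5, 242.8). Going to the jar now.

Request:
{"op": "send_rows", "data": {"commands": [[85,-45,-3,0,0],[85,-90,-6,0,0],[85,-135,-9,0,0],[85,-180,-12,0,0],[85,-225,-15,0,0]]}}

```text
clock: 12.3
eef_pos: [477.0, 182.0, 215.1]
tool_rot: [-3.124, -0.0, -1.393]
force: [0.3, 0.6, 0.1]
width: 72.2
```

Request:
{"op": "send_rows", "data": {"commands": [[85,-35,-2,0,0],[85,-62,-4,0,0],[85,-62,-4,0,0]]}}

```text
clock: 12.6
eef_pos: [467.9, 248.6, 213.5]
tool_rot: [-3.126, 0.001, -1.386]
force: [-0.1, -0.2, -0.2]
width: 85.0
```

```bash
python3 - <<'E'
from h import *
go([473.5,242.7,42],Y+np.pi/2)
cv2.imwrite("pics/side5.png",ctrl.get_image('side')[:,:,::-1])
crop('pics/side5.png','pics/side5j.png',240,170,380,320,4)
E
```

```text
clk 12.60 pos [467.9 248.6 213.5] rot [-3.126e+00  1.000e-03 -1.386e+00] F [-0.1 -0.2 -0.2] w 85.0
foot xyz -82.5 292.6 213.5
shift [  7.   -1.7 171.5] len 172.0 turn 0.5
```

View pics/side5j.png

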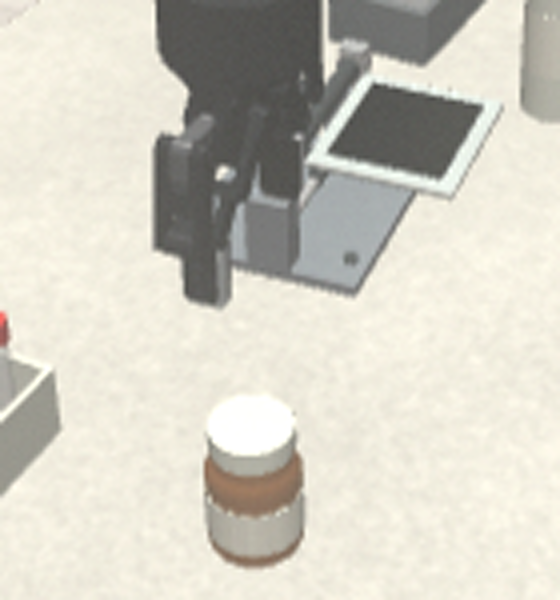

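Request:
{"op": "send_rows", "data": {"commands": [[85,7,-1,20,0],[85,7,-1,50,0],[85,7,-1,80,0],[85,7,-1,100,0],[85,7,-1,100,0]]}}

```text
clock: 13.15
eef_pos: [470.2, 236.0, 110.6]
tool_rot: [-3.133, -0.004, -1.391]
force: [-0.2, -0.2, -0.3]
width: 85.3
```

```bash
python3 -c "
from h import *
go([473.5,242.7,44],Y+np.pi/2)"
```

```text
clk 13.15 pos [470.2 236.  110.6] rot [-3.133 -0.004 -1.391] F [-0.2 -0.2 -0.3] w 85.3
foot xyz -82.5 279.8 110.6
shift [-6.3 -3.9 66.6] len 67.0 turn 0.2
```

Request:
{"op": "send_rows", "data": {"commands": [[85,-6,-4,0,0],[85,-6,-4,0,0],[85,-6,-4,0,0]]}}

```text
clock: 13.45
eef_pos: [473.9, 242.9, 111.5]
tool_rot: [-3.132, -0.003, -1.391]
force: [0.5, -0.3, 0.7]
width: 85.2
```

```bash
python3 -c "
from h import *
go([473.5,242.7,44],Y+np.pi/2)"
```

```text
clk 13.45 pos [473.9 242.9 111.5] rot [-3.132e+00 -3.000e-03 -1.391e+00] F [ 0.5 -0.3  0.7] w 85.2
foot xyz -77.7 286.0 111.5
shift [-0.1  1.1 67.5] len 68.0 turn 0.2
```

Request:
{"op": "send_rows", "data": {"commands": [[85,0,1,15,0],[85,0,1,30,0],[85,0,1,45,0],[85,0,1,60,0],[85,0,1,66,0]]}}

```text
clock: 13.95
eef_pos: [473.4, 242.6, 45.2]
tool_rot: [-3.132, -0.004, -1.391]
force: [-0.4, 0.7, -0.1]
width: 85.3
```

```bash
python3 -c "
from h import *
go([473.5,242.7,44],Y+np.pi/2)"
```

```text
clk 13.95 pos [473.4 242.6  45.2] rot [-3.132 -0.004 -1.391] F [-0.4  0.7 -0.1] w 85.3
foot xyz -78.2 285.7 45.2
shift [-0.1 -0.1  1.2] len 1.0 turn 0.2
```

Closing on the jar.

Request:
{"op": "send_rows", "data": {"commands": [[60,0,0,0,0],[50,0,0,0,0],[40,0,0,0,0],[40,0,0,0,0],[40,0,0,0,0]]}}

```text
clock: 14.45
eef_pos: [474.1, 242.8, 46.4]
tool_rot: [-3.13, -0.003, -1.391]
force: [-1.8, -0.7, 6.4]
width: 51.8
```

```bash
python3 -c "
from h import *
go([473.5,242.7,180],Y+np.pi/2)"
```

```text
clk 14.45 pos [474.1 242.8  46.4] rot [-3.130e+00 -3.000e-03 -1.391e+00] F [-1.8 -0.7  6.4] w 51.8
foot xyz -77.5 285.8 46.4
shift [   0.4   -0.9 -133.6] len 134.0 turn 0.2
```

Request:
{"op": "send_rows", "data": {"commands": [[40,0,0,-10,0],[40,0,0,-30,0],[40,0,0,-60,0],[40,0,0,-95,0],[40,0,0,-130,0]]}}

```text
clock: 14.95
eef_pos: [472.1, 242.7, 178.2]
tool_rot: [-3.13, -0.003, -1.391]
force: [0.6, 0.4, -2.8]
width: 51.8
```

```bash
python3 - <<'E'
from h import *
go(foot(-62,0,175),Y+np.pi/2)
cv2.imwrite("pics/side6.png",ctrl.get_image('side')[:,:,::-1])
crop('pics/side6.png','pics/side6j.png',240,170,380,320,4)
E
```

```text
clk 14.95 pos [472.1 242.7 178.2] rot [-3.130e+00 -3.000e-03 -1.391e+00] F [ 0.6  0.4 -2.8] w 51.8
foot xyz -79.5 286.1 178.2
shift [286.2 -16.4   4.2] len 287.0 turn 0.2
```

View pics/side6j.png

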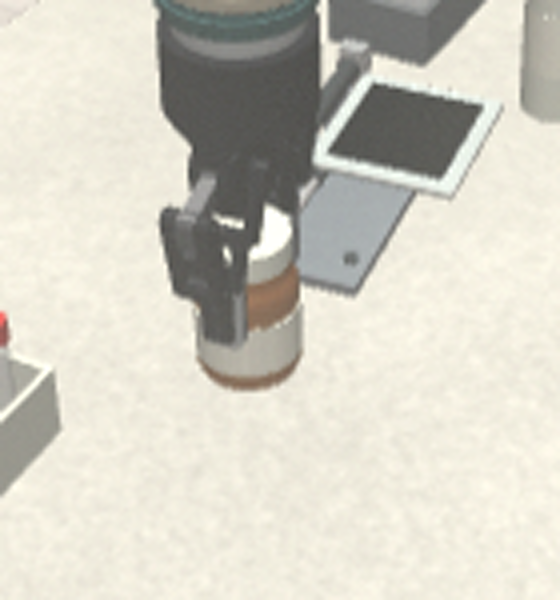

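The jar is gripped upright and lifted; its cap is at about (265,230) in the crop. Carrying it over the plate.

Request:
{"op": "send_rows", "data": {"commands": [[40,20,-1,0,0],[40,55,-3,0,0],[40,95,-5,0,0],[40,135,-8,0,0],[40,170,-10,0,0]]}}

```text
clock: 15.5
eef_pos: [515.4, 76.6, 184.3]
tool_rot: [-3.121, -0.0, -1.392]
force: [-0.0, 0.3, -1.9]
width: 51.5
```

Request:
{"op": "send_rows", "data": {"commands": [[40,35,-2,0,0],[40,65,-3,0,0],[40,90,-5,0,0],[40,105,-6,0,0],[40,105,-6,0,0]]}}

```text
clock: 16.0
eef_pos: [540.2, -28.1, 184.8]
tool_rot: [-3.12, -0.002, -1.396]
force: [0.2, -0.2, -2.1]
width: 51.9
```

Request:
{"op": "send_rows", "data": {"commands": [[40,0,0,0,0],[40,0,0,0,0]]}}

```text
clock: 16.2
eef_pos: [539.9, -26.4, 184.8]
tool_rot: [-3.121, -0.001, -1.394]
force: [0.2, -1.1, -1.2]
width: 51.6
```

```bash
python3 -c "
from h import *
go(foot(-62,0,140),Y+np.pi/2)"
```

```text
clk 16.20 pos [539.9 -26.4 184.8] rot [-3.121e+00 -1.000e-03 -1.394e+00] F [ 0.2 -1.1 -1.2] w 51.6
foot xyz -59.9 9.3 184.8
shift [ 9.2  3.  44.7] len 46.0 turn 0.0
```

Request:
{"op": "send_rows", "data": {"commands": [[40,5,2,8,0],[40,9,2,20,0],[40,9,2,32,0],[40,9,2,40,0],[40,9,2,40,0]]}}

```text
clock: 16.7
eef_pos: [539.2, -35.3, 142.9]
tool_rot: [-3.124, 0.0, -1.394]
force: [-0.6, -0.1, -0.9]
width: 52.0
```

```bash
python3 -c "
from h import *
go(foot(-62,0,132),Y+np.pi/2)
for n in('side','top'): cv2.imwrite(f'pics/{n}7.png',ctrl.get_image(n)[:,:,::-1])
crop('pics/side7.png','pics/side7f.png',280,110,380,245,4)
"
```

```text
clk 16.70 pos [539.2 -35.3 142.9] rot [-3.124  0.    -1.394] F [-0.6 -0.1 -0.9] w 52.0
foot xyz -62.2 0.6 142.9
shift [ 0.6  0.  10.9] len 11.0 turn 0.1
```

View pics/side7f.png

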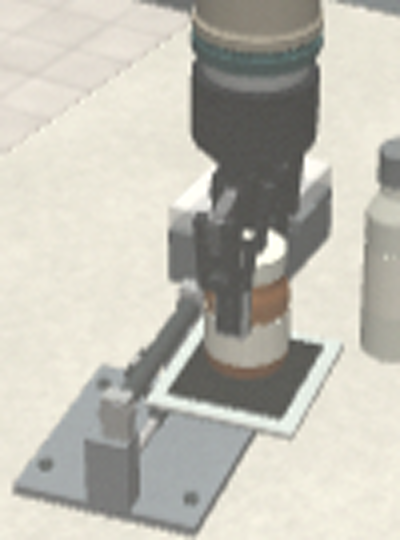

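The jar is above the middle of the mat, with its base at about (245,365) in the crop. I'll lower it in small steps.

Request:
{"op": "send_rows", "data": {"commands": [[40,0,0,2,0],[40,0,0,4,0],[40,0,0,6,0],[40,0,0,6,0]]}}

```text
clock: 17.2
eef_pos: [540.2, -35.3, 138.2]
tool_rot: [-3.122, -0.0, -1.394]
force: [-0.2, 0.9, -2.0]
width: 51.5
```

Request:
{"op": "send_rows", "data": {"commands": [[40,0,0,1,0],[40,0,0,2,0],[40,0,0,2,0]]}}

```text
clock: 17.5
eef_pos: [540.2, -35.3, 136.1]
tool_rot: [-3.122, -0.0, -1.394]
force: [-0.0, -0.3, -1.9]
width: 51.5
```

Request:
{"op": "send_rows", "data": {"commands": [[40,0,0,1,0],[40,0,0,1.5,0],[40,0,0,1.5,0]]}}

```text
clock: 17.8
eef_pos: [540.1, -35.3, 134.5]
tool_rot: [-3.122, -0.0, -1.394]
force: [0.1, -0.3, -2.1]
width: 52.0
```

Request:
{"op": "send_rows", "data": {"commands": [[40,0,0,0.7,0],[40,0,0,1.3,0],[40,0,0,1.3,0]]}}

```text
clock: 18.1
eef_pos: [540.1, -35.3, 133.1]
tool_rot: [-3.122, -0.0, -1.394]
force: [0.5, -0.5, -1.8]
width: 51.6
```

Request:
{"op": "send_rows", "data": {"commands": [[40,0,0,0.7,0],[40,0,0,1.3,0],[40,0,0,1.3,0]]}}

```text
clock: 18.4
eef_pos: [540.2, -35.3, 132.3]
tool_rot: [-3.122, -0.0, -1.394]
force: [-1.4, -0.8, 3.5]
width: 51.6
```

Request:
{"op": "send_rows", "data": {"commands": [[40,0,0,0.5,0],[40,0,0,1,0],[40,0,0,1,0]]}}

```text
clock: 18.7
eef_pos: [540.2, -35.3, 132.1]
tool_rot: [-3.121, -0.0, -1.394]
force: [-2.7, 0.1, 9.0]
width: 51.3
```

Contact felt at TCP z of about 132.5 mm, as expected. Easing off slightly and opening.

Request:
{"op": "send_rows", "data": {"commands": [[45,0,0,-0.3,0],[54,0,0,-0.3,0],[65,0,0,-0.3,0],[80,0,0,-0.3,0],[85,0,0,-0.3,0]]}}

```text
clock: 19.2
eef_pos: [540.2, -35.3, 132.3]
tool_rot: [-3.122, -0.0, -1.394]
force: [-0.7, 0.5, 0.0]
width: 85.1
```

```bash
python3 -c "
from h import *
go(foot(-62,0,240),Y+np.pi/2)
for n in('side','top'): cv2.imwrite(f'pics/{n}8.png',ctrl.get_image(n)[:,:,::-1])
crop('pics/side8.png','pics/side8f.png',280,110,380,245,4)
"
```

```text
clk 19.20 pos [540.2 -35.3 132.3] rot [-3.122 -0.    -1.394] F [-0.7  0.5  0. ] w 85.1
foot xyz -61.1 0.5 132.3
shift [   0.5   -1.3 -107.7] len 108.0 turn 0.1
```

View pics/side8f.png

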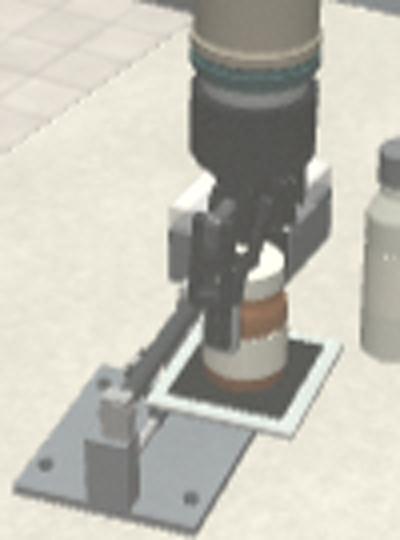

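The jar stands on the plate with the jaws open. I'll retreat straight up.

Request:
{"op": "send_rows", "data": {"commands": [[85,0,0,-10,0],[85,0,0,-25,0],[85,0,0,-45,0],[85,0,0,-65,0],[85,0,0,-85,0]]}}

```text
clock: 19.8
eef_pos: [538.5, -35.6, 218.8]
tool_rot: [-3.121, -0.0, -1.394]
force: [0.5, -0.1, 0.4]
width: 85.1
```

Request:
{"op": "send_rows", "data": {"commands": [[85,0,0,-35,0],[85,0,0,-70,0]]}}

```text
clock: 20.0
eef_pos: [536.7, -35.9, 290.7]
tool_rot: [-3.121, -0.0, -1.394]
force: [0.6, 0.6, -0.1]
width: 84.8
```

Request:
{"op": "send_rows", "data": {"commands": [[85,0,-45,0,0],[85,0,-90,0,0],[85,0,-135,0,0],[85,0,-135,0,0],[85,0,-135,0,0]]}}

```text
clock: 20.5
eef_pos: [669.5, -11.8, 292.9]
tool_rot: [-3.122, -0.0, -1.393]
force: [-0.3, -0.2, -0.6]
width: 84.8
```

```bash
python3 - <<'E'
from h import *
go(foot(-62,0,240),Y+np.pi/2)
for n in('side','top'): cv2.imwrite(f'pics/{n}9.png',ctrl.get_image(n)[:,:,::-1])
crop('pics/side9.png','pics/side9f.png',290,130,370,225,6)
E
```

```text
clk 20.50 pos [669.5 -11.8 292.9] rot [-3.122 -0.    -1.393] F [-0.3 -0.2 -0.6] w 84.8
foot xyz 70.2 0.9 292.9
shift [  0.7 133.2  50.4] len 142.0 turn 0.1
```

View pics/side9f.png

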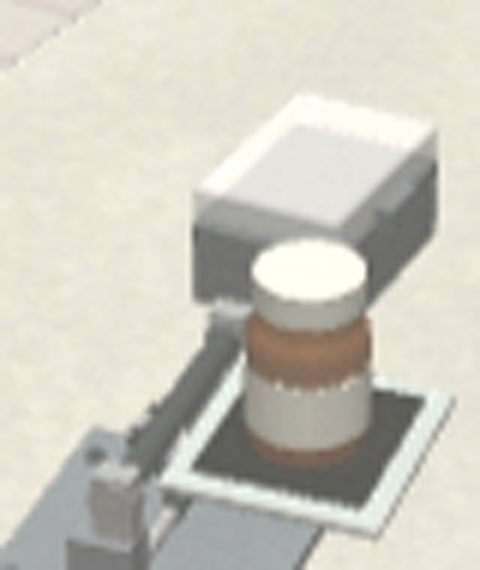

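View pics/top9.png

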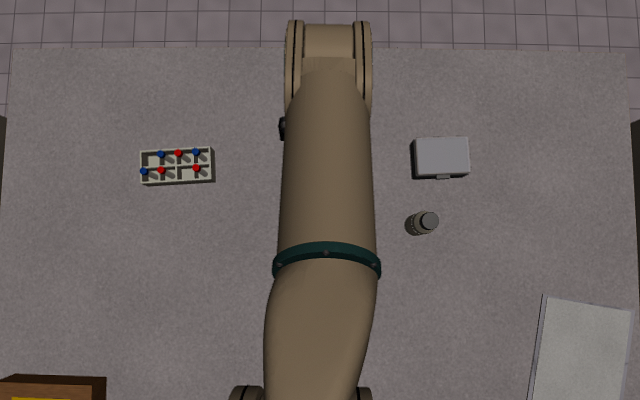

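```bash
python3 - <<'E'
from h import *
P=onz('side',310/6+290-.4,269/6+130-.4,170);d=P-[H[0],H[1],0];print('jar foot xy',d@EX,d@EY)
for u,v in((455,398),(375,540)):
    P=onz('side',u/6+290-.4,v/6+130-.4,85);d=P-[H[0],H[1],0];print(d@EX,d@EY)
a,b=[cv2.imread(f'pics/top{i}.png').astype(int) for i in(0,9)]
for n,s in(('rack',np.s_[140:195,130:225]),('box',np.s_[130:185,405:480]),('flask',np.s_[200:245,395:450])): print(n,abs(a[s]-b[s]).max())
E
```

```text
jar foot xy -60.88076065974811 1.9506227804825493
-110.81718087631297 -49.27622469844157
-111.85754130963687 61.44503020764583
rack 11
box 11
flask 10
```

```bash
python3 -c "
from cell import ctrl
print(ctrl.finish_job())"
```

```text
the job is handed in; nothing more can be done
None
```

The job is handed in: the plate is folded down and home, and the jar stands released in the middle of it. The hand-in gave no verdict, so the checks below are my own readings.

- **Plate swing:** I pushed it from behind with the closed fingers, and it snapped forward past over-centre. The highest force I read was about 7 N.
- **Catch:** I pressed down about 97 mm from the hinge. It yielded at roughly 9–10 N over about 7 mm, then came up hard on its stop, and I stopped at about 19 N. Afterwards the side picture showed the outer edge about 2.4 px (6–7 mm) lower. The corners fit a level face at about 85 mm, so the hinge stands about 2 mm higher than nominal.
- **Jar:** I set it down with at most about 11 N on the plate, opened the gripper and moved the arm clear. The last side picture shows it upright at about x −61, y +2 mm in the foot's frame, where the target middle is x −62, y 0.
- **Bystanders:** the flask, tube rack and tip box look the same in the first and last top pictures.

**Weak spots in the checks:**
- The arm hid the rest in the last top picture, so the jar's final position comes from the side view alone.
- In that view the plate's outer corners read about 6 mm off along the hinge. I put this down to pixel picking and the assumed height; relative to those corners the jar would be about 4 mm off-centre, still well within the limit.

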